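# Nest the sauce cups and thread the tongs out of the tool well

## Robot

A 6-joint arm with a two-finger parallel gripper is mounted at the origin on the work surface. World frame = base frame: x ahead of the robot, y to its left, z up, the work surface at z = 0. Lengths are in m, angles in degrees, forces in N, time in s.
With the tool pointing down it reaches from about 0.425 to 1.125 m from the base axis. Payload 14.9 kg.
Tool frame: the origin (TCP) lies between the finger pads; the fingertips stand 14 mm ahead of it and the grasp point (between the pads) lies 5 mm behind it; z points along the fingers, y is the line along which they close (so a half turn about z gives the same grasp; the last joint's range is limited). The gripper opens to 91 mm and grips with 3 to 60 N. Pads are 32 mm wide; open, the fingers measure 118 mm over their backs; the gripper's body (76 mm by 178 mm) begins 60 mm behind the grasp point.
Start: joints at [-74.731, 21.709, 99.362, -0, 58.929, -1.908], TCP at [0.207, -0.669, 0.228] pointing down, gripper open.
Joint ranges: [-158.91, 158.91], [-42.39, 125.64], [0.06, 152.35], [-60.88, 240.88], [17.5, 164.5], [-176.32, 176.32]. Speed limits (degrees/s): [108.29, 108.29, 136.94, 180, 180, 180].

## Interface

Orientations are given as [roll, pitch, yaw] about the fixed x, y, z axes, in that order (R = Rz(yaw) Ry(pitch) Rx(roll)).
In Python, from bench import status, get_image, camera_model, job gives the robot as it stands.
- The arm moves only by the tool carry_out, never from a script. Its argument "commands" is a list of rows, each a list of 3 entries, a list of its own where there are three numbers: the opening in per cent of the stroke, from 0 (shut) to 100 (fully open), then the shift along the tool's x, y, z in mm, then the turn, a rotation vector about the tool's x, y, z in rad. A call has 1 to 8 rows; each row is the pose to reach, as a shift and turn from the pose commanded when the call began, along the tool's axes at that moment; what a row does not reach only later rows make up. A row lasts 1/12 s, in which the tool goes at most 41.7 mm and 7.16 degrees, less where a joint would pass 70% of its speed; a pose out of reach is approached as far as the arm can. A call with a gripper value outside its range is refused whole. The fingers move at their own pace and stop on an object; "newtons" is the grip in N (left out, the last holds). Time passes only in rows, so rows that repeat a pose let the fingers close. It gives the time, the measured TCP pose, the force, the opening and the grip force at its end, in the units of the state.
- status.state(): the state, without advancing time (a new reading comes with each control period).
- get_image(name): name is "side" or "top" or "wrist"; returns the picture (400x640x3 uint8, red, green, blue); there is no depth.
- camera_model(name): a dict with "K" (3x3 intrinsics, pixels), "k1" (the pictures are not rectified: a ray, as slopes to the right and down, at radius r is drawn at 1 + k1 r^2 times it, then the intrinsics apply), "R" (3x3) and "t" (3): a world point X has camera coordinates R X + t; the wrist camera has in their place "hand_eye" (4x4, takes a point from camera to tool coordinates, whose origin is the TCP and whose axes are the flange's). Camera axes: x right, y down, z forward; pixel columns grow to the right and rows downward; lengths in m; the calibration is good to about 2 mm. A picture is of the moment at which its call begins: read the wrist's pose just before it. camera_model takes no time and is no camera call.
- job.finish_job(): hands the job in; it is judged then, once.
The state is a dict: "clock": time; "joint_pos": joint angles; "qd": joint speeds; "joint_efforts": joint torques, N m; "ee_pos": TCP position; "tool_rot": TCP orientation; "force": force on the tool from outside, world axes, zero at the start; "wrist_torque": the same for the moment, N m; "opening": finger opening in m; "grip_force": force on a finger pad.
Only numpy, scipy, OpenCV 4.12 (cv2) and the standard library are available. Lean on these libraries where they do the work, as an engineer would, in place of code of your own. Each camera call takes 0.05 s, during which the arm holds its last target. There are 200 camera calls.

## Task

Two steel sauce cups were left on the end lips of the tool well, in the way of the tongs lying inside. Nest the vessels in size order first: stand the medium cup in the white bowl, then the small cup in the medium cup. Then take the tongs, which are longer than the well's opening, tilt them so that one end comes out first, draw them out diagonally, and finish still gripping them roughly level over the well, clear of it by at least 10 cm; leave the brush, cap, drip tray, jar and spatula where they lie.

Things in the scene. Friction and masses are not known exactly. Their poses are not given: they have to be found in the camera images.
- well: fixed stainless tool well, 360 mm (its x) x 150 mm (its y) x 68 mm tall; origin at the centre of its underside, z up. Inside 350 x 140 mm, black floor 4 mm up. A flat lip covers each end (undersides 65 mm, tops 68 mm up, 75 mm deep along x), leaving a top opening only 210 mm long (x from -105 to +105 mm). A loose cup stands on each lip at the start
- well_edge_a (a point): middle of the edge of the lip on the well's -x end, at its top surface
- well_edge_b (a point): middle of the edge of the lip on the well's +x end, at its top surface
- tongs: stainless tongs locked shut, rigid, 260 mm long (its x), 28 mm wide, 22 mm tall (24 at the jaws), about 160 g, on the well's floor roughly along its length, both ends under the lips. Origin mid-underside, +x to the jaws, z up. Arms have flat parallel sides from x -115 to +65 mm; grip across them at the middle (balance within 15 mm of it)
- tongs_end_a (a point): hinge end of the tongs, 130 mm from the origin along -x, 11 mm above the underside
- tongs_end_b (a point): jaw end of the tongs, 130 mm from the origin along +x, 11 mm above the underside
- bowl: loose white ceramic bowl, largest of the three vessels: 132 mm wide at the rim, 90 mm at the foot, 45 mm tall, wall 4 mm, inner floor flat, 82 mm across, 5 mm above its underside; 320 g; origin at the centre of the underside, z up; on the shelf left of the well
- cup_medium: medium steel sauce cup: 62 mm wide at the rim, 54 mm at the foot, 50 mm tall, wall 3 mm, inner floor 4 mm above its underside; 70 g; origin at the centre of the underside, z up; stands on one of the well's two lips, either one
- cup_small: small steel sauce cup, narrower but taller: 42 mm wide at the rim, 36 mm at the foot, 65 mm tall, wall 3 mm; 50 g; origin at the centre of the underside, z up; stands on the other lip. Nested in the medium cup in the bowl, its rim stands 19 mm above the medium cup's rim
- brush: red silicone basting brush, steel handle, 265 mm long, lying right of the well; bystander, origin on its handle line's underside
- cap: green plastic spray-bottle cap, 30 mm wide, 30 mm tall; bystander, origin at its underside's centre
- drip_tray: shallow aluminium drip tray, 120 x 170 x 22 mm; bystander, origin at its underside's centre
- jar: closed jar, 56 mm wide, 90 mm tall; bystander, origin at its underside's centre
- scraper: flat grill spatula, 260 mm long, lying at the far left; bystander, origin on its handle line's underside
There are look-alikes about, which are no part of the job. What is shaped like the cup_medium but yellow is not meant.

How it is judged (in metres and radians):
On the way, in this order (a step that is already met when the one before it is completed fails the run):
1. the medium cup stands in the bowl, released (horizontal distance between cup_medium and bowl below 0.022 m and z of cup_medium in the frame of bowl below 0.012 m and angle between cup_medium's own z axis and vertical below 0.15 rad and angle between bowl's own z axis and vertical below 0.1 rad and height (world z) of bowl below 0.01 m and linear speed of cup_medium below 0.03 m/s and contact force between the fingers and cup_medium below 0.2 N), for 0.2 s.
2. the small cup stands in the medium cup, in the bowl, released (horizontal distance between cup_medium and bowl below 0.022 m and z of cup_medium in the frame of bowl below 0.012 m and angle between cup_medium's own z axis and vertical below 0.15 rad and angle between bowl's own z axis and vertical below 0.1 rad and height (world z) of bowl below 0.01 m and linear speed of each of cup_medium, cup_small below 0.03 m/s and horizontal distance between cup_small and cup_medium below 0.011 m and z of cup_small in the frame of cup_medium below 0.011 m and angle between cup_small's own z axis and vertical below 0.2 rad and contact force between the fingers and cup_small below 0.2 N), for 0.2 s.
3. the tongs pass diagonally through the opening: one end out above the lips, the other still down inside the well (horizontal distance between tongs and well below 0.12 m and ((z of tongs_end_a in the frame of well above 0.08 m and z of tongs_end_b in the frame of well below 0.06 m) or (z of tongs_end_b in the frame of well above 0.08 m and z of tongs_end_a in the frame of well below 0.06 m)) and contact force between the fingers and tongs above 1 N), for 0.1 s.
At the end, for the whole second after the job is handed in: Small cup upright in medium cup, medium cup upright in bowl, bowl on the shelf, all at rest; tongs gripped, still, within 20 degrees of level, middle within 130 mm of the well's middle (plan), both ends 80 mm or more above the lips, touching only the fingers (horizontal distance between cup_medium and bowl below 0.022 m and z of cup_medium in the frame of bowl below 0.012 m and angle between cup_medium's own z axis and vertical below 0.15 rad and angle between bowl's own z axis and vertical below 0.1 rad and height (world z) of bowl below 0.01 m and linear speed of each of cup_medium, cup_small, tongs below 0.03 m/s and horizontal distance between cup_small and cup_medium below 0.011 m and z of cup_small in the frame of cup_medium below 0.011 m and angle between cup_small's own z axis and vertical below 0.2 rad and z of each of tongs_end_a, tongs_end_b in the frame of well above 0.15 m and angle between tongs's own z axis and vertical below 0.35 rad and horizontal distance between tongs and well below 0.13 m and contact force between the fingers and tongs above 1 N and contact force between tongs and well below 0.05 N); the arm keeps its last pose, push and grip.
It fails at once if a bystander is moved by more than 30 mm (distance of any of brush, cap, drip_tray, jar, scraper from where it was at the start of the episode above 0.03 m).
It also fails if it takes over 69 s, if anything falls off the work surface, if the arm or the gripper's body presses on something with over 40 N, if the wrist force passes 120 N, or if a joint passes its speed limit or range.

## Working session

There is one attempt and no reset: what is moved stays moved. The work goes in short steps, Python scripts to look and compute and a tool call to move; the robot and the scene stay as the last step left them, time stands still between calls to the robot, and variables do not carry over. Pictures are saved under pics/ and viewed, at most 10 in all, crops included, and the job is handed in when it is done.

Besides the shell and the picture viewer there is one more tool, called after "Call:" in YAML: its name, and indented under it one key for each argument. carry_out: Moves the arm, as the interface text tells. Its arguments: {"type":"object","properties":{"commands":{"type":"array"},"newtons":{"type":"number"}},"required":["commands"]}

```bash
mkdir -p pics; cat > h.py <<'E'
import numpy as np, cv2
from bench import status, get_image, camera_model, job
from scipy.spatial.transform import Rotation as Ro
def save(n,f):
    im=get_image(n); cv2.imwrite('pics/'+f,im[:,:,::-1]); return im
def pose():
    s=status.state(); return np.array(s['ee_pos']),Ro.from_euler('xyz',s['tool_rot'],degrees=True).as_matrix()
def cam(n,p=None):
    m=camera_model(n); K=np.array(m['K']);k1=m['k1']
    if n=='wrist':
        H=np.array(m['hand_eye']); P,R=p or pose()
        Rc=R@H[:3,:3]; c=R@H[:3,3]+P; return K,k1,Rc.T,-Rc.T@c
    return K,k1,np.array(m['R']),np.array(m['t'])
def ray(c,uv,z):
    "pixel -> world point at height z"
    K,k1,R,t=c
    d=np.linalg.inv(K)@[uv[0],uv[1],1]; q=d[:2].copy()
    for _ in range(20): q=d[:2]/(1+k1*(q@q))
    w=R.T@[q[0],q[1],1]; o=-R.T@t
    return o+w*(z-o[2])/w[2]
def proj(c,X):
    K,k1,R,t=c; x=R@np.array(X)+t; q=x[:2]/x[2]; q=q*(1+k1*(q@q)); return (K@[q[0],q[1],1])[:2]
E
python3 - <<'E'
from h import *
a=save('top','top0.png'); save('side','side0.png')
print(status.state()); c=cam('top'); print(-c[2].T@c[3],c[0],c[1]); c=cam('side'); print(-c[2].T@c[3])
print(camera_model('wrist'))
E
```

```text
{'clock': 0.1, 'joint_pos': array([-7.47314584e+01,  2.17340648e+01,  9.93916254e+01, -9.31463777e-04,
        5.89288239e+01, -1.90680015e+00]), 'qd': array([ 0.05349033, -0.04528269, -0.00628105,  0.08240102, -0.06684239,
       -0.04400599]), 'joint_efforts': array([-3.92286813e-05, -7.65038610e+01, -4.35294414e+01,  6.52159844e-02,
        3.99034121e-02, -4.74036733e-05]), 'ee_pos': array([ 0.20662433, -0.66845979,  0.227377  ]), 'tool_rot': array([-1.79945490e+02, -1.01696555e-03,  1.71758224e+01]), 'force': array([-0.53791577,  0.52429681,  0.39064173]), 'wrist_torque': array([-0.03519181, -0.02459885,  0.06160062]), 'grip_force': 0.0, 'opening': 0.09091114509368062}
[0.4520001  0.03391191 1.51925758] [[425.69622841   0.         325.05233688]
 [  0.         425.69622841 197.01605527]
 [  0.           0.           1.        ]] -0.01732050432788004
[-0.15223624  0.75040268  0.91579851]
{'K': array([[299.3281608 ,   0.        , 321.75266854],
       [  0.        , 299.3281608 , 197.61139876],
       [  0.        ,   0.        ,   1.        ]]), 'k1': -0.03989523868748963, 'hand_eye': array([[-4.16494914e-04, -9.57338791e-01, -2.88967585e-01,
         8.25556538e-02],
       [ 9.99999839e-01, -5.10003079e-04,  2.48300807e-04,
        -5.74065737e-04],
       [-3.85082353e-04, -2.88967435e-01,  9.57338850e-01,
        -1.57972637e-01],
       [ 0.00000000e+00,  0.00000000e+00,  0.00000000e+00,
         1.00000000e+00]])}
```

View pics/top0.png

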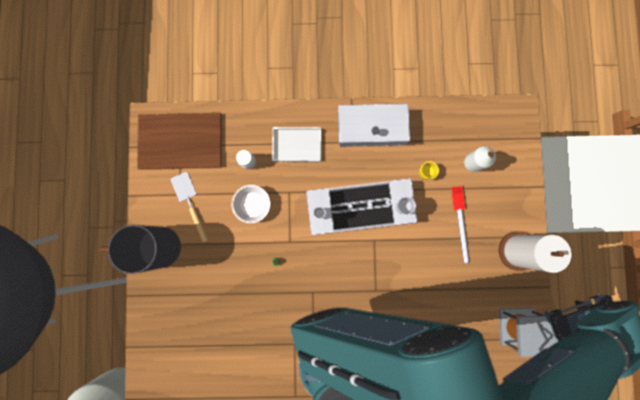

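View pics/side0.png

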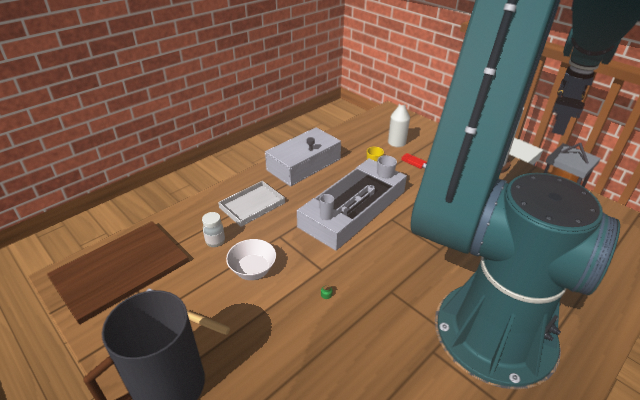

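The top view shows the small cup on the left lip at about (320,212), the medium cup on the right lip at (406,206), the bowl at (251,204), the yellow decoy at (430,170), and the tongs in the well at about (365,205). I'll enlarge it.

```bash
python3 - <<'E'
from h import *
im=cv2.imread('pics/top0.png'); cv2.imwrite('pics/crop0.png',cv2.resize(im[165:245,225:425],None,fx=4,fy=4,interpolation=cv2.INTER_CUBIC))
c=cam('top')
for n,uv,z in [('bowl rim',(251.5,204),.045),('sm rim',(321,212),.133),('med rim',(407,205.5),.118),('well',(362,207),.068),('cap',(278,261),.03),('brush',(460,190),.02),('jar',(246,158),.09),('tray',(297,145),.02),('box',(375,125),.1),('yellow',(430,170),.05)]: print(n,ray(c,uv,z).round(3))
E
```

```text
bowl rim [0.561 0.297 0.045]
sm rim [0.524 0.055 0.133]
med rim [ 0.54  -0.229  0.118]
well [ 0.541 -0.084  0.068]
cap [0.362 0.209 0.03 ]
brush [ 0.597 -0.437  0.02 ]
jar [0.715 0.307 0.09 ]
tray [0.771 0.138 0.02 ]
box [ 0.817 -0.134  0.1  ]
yellow [ 0.666 -0.326  0.05 ]
```

View pics/crop0.png

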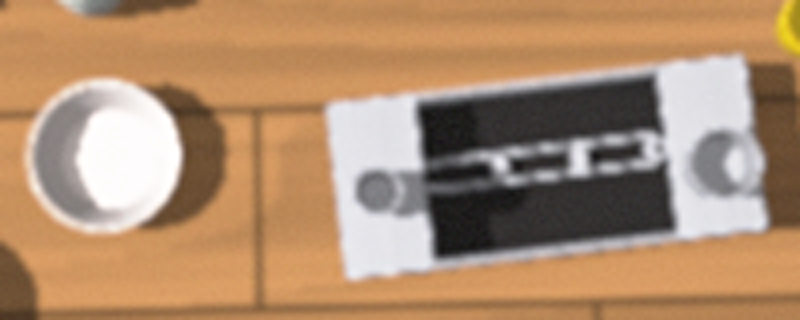

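```bash
cat >> h.py <<'E'
def go(x,y,z,yaw=96.3,tilt=0):
    "shift (mm) and turn (rad) in tool axes from here; tilt deg about tool y"
    P,R=pose(); T=Ro.from_euler('xyz',[180,0,yaw],degrees=True).as_matrix()@Ro.from_euler('y',tilt,degrees=True).as_matrix()
    print('at',P.round(4),'shift',(R.T@(np.array([x,y,z])-P)*1000).round(1),'turn',Ro.from_matrix(R.T@T).as_rotvec().round(4))
E
python3 -c "
from h import *
go(.54,-.19,.28)"
```

```text
at [ 0.2066 -0.6685  0.2274] shift [ 459.8 -358.7  -52.3] turn [-8.000e-04 -7.000e-04 -1.381e+00]
```

Call:
carry_out:
  commands:
    - [100,[460,-359,-52],[0,0,-1.381]]
    - [100,[460,-359,-52],[0,0,-1.381]]
    - [100,[460,-359,-52],[0,0,-1.381]]
    - [100,[460,-359,-52],[0,0,-1.381]]
    - [100,[460,-359,-52],[0,0,-1.381]]
    - [100,[460,-359,-52],[0,0,-1.381]]
    - [100,[460,-359,-52],[0,0,-1.381]]
    - [100,[460,-359,-52],[0,0,-1.381]]

```text
clock: 0.77
ee_pos: [0.3971, -0.3944, 0.2576]
tool_rot: [-180.0, -0.0, 74.8]
force: [0.4, -0.0, -0.3]
opening: 0.0913
grip_force: 0.0
```

```bash
python3 -c "
from h import *
go(.54,-.19,.28);print(status.state()['joint_pos'])"
```

```text
at [ 0.3971 -0.3944  0.2576] shift [234.7  84.4 -22.4] turn [-2.000e-04 -2.000e-04 -3.749e-01]
[-4.71939333e+01  6.99838535e+00  1.14691514e+02  6.67713554e-04
  5.83235857e+01 -3.20120317e+01]
```

Call:
carry_out:
  commands:
    - [100,[235,84,-22],[0,0,-0.375]]
    - [100,[235,84,-22],[0,0,-0.375]]
    - [100,[235,84,-22],[0,0,-0.375]]
    - [100,[235,84,-22],[0,0,-0.375]]
    - [100,[235,84,-22],[0,0,-0.375]]
    - [100,[235,84,-22],[0,0,-0.375]]
    - [100,[235,84,-22],[0,0,-0.375]]
    - [100,[235,84,-22],[0,0,-0.375]]

```text
clock: 1.43
ee_pos: [0.5411, -0.1908, 0.2794]
tool_rot: [-180.0, -0.0, 96.1]
force: [0.4, -0.3, -0.4]
opening: 0.0908
grip_force: 0.0
```

```bash
python3 -c "
from h import *
p=pose();print(p);save('wrist','w1.png')
c=cam('wrist',p)
for X in [(.54,-.229,.118),(.541,-.084,.068)]: print(proj(c,X))"
```

```text
(array([ 0.54105757, -0.19076492,  0.27941252]), array([[-1.07037814e-01,  9.94254944e-01, -1.15525969e-04],
       [ 9.94254949e-01,  1.07037819e-01,  3.99839982e-05],
       [ 5.21199357e-05, -1.10582467e-04, -9.99999993e-01]]))
[316.96355603 217.88286692]
[331.18577251  86.6387249 ]
```

View pics/w1.png

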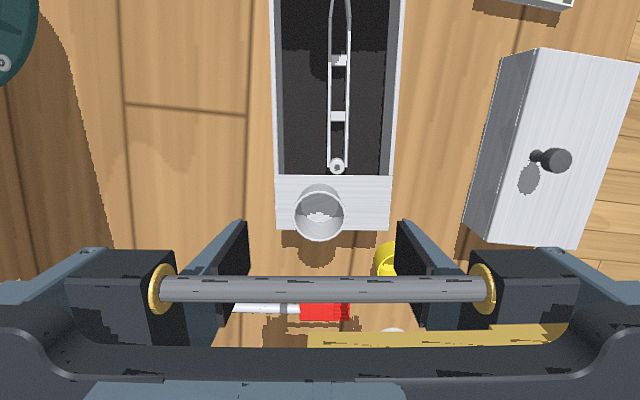

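Prediction and picture agree within a few pixels: the medium cup's rim is near (320,216) and the tongs line runs along column ~338. I'll overlay the model to refine both.

```bash
python3 - <<'E'
from h import *
im=cv2.imread('pics/w1.png')
p=(np.array([0.54105757,-0.19076492,0.27941252]),Ro.from_euler('xyz',[180,0,96.145],degrees=True).as_matrix())
c=cam('wrist',p)
S=3;x0,y0=260,140
o=cv2.resize(im[y0:y0+120,x0:x0+150],None,fx=S,fy=S,interpolation=cv2.INTER_CUBIC)
for r,z,col in [(.031,.118,(0,0,255)),(.027,.068,(0,255,0))]:
    q=[(proj(c,(.542+r*np.cos(a),-.229+r*np.sin(a),z))-(x0,y0)+.5)*S for a in np.linspace(0,6.3,60)]
    cv2.polylines(o,[np.int32(q)],0,col,1)
cv2.imwrite('pics/ov.png',o)
for n,uv,z in [('hinge',(337,166),.02),('tongs mid lower',(338.5,117),.02),('tongs up',(339,20),.02),('lip cornerL',(276,176),.068),('lip corner R',(394,174),.068),('lip end L',(275,230),.068),('lip end R',(391,229),.068)]: print(n,ray(c,uv,z).round(4))
E
```

```text
hinge [ 0.5625 -0.1853  0.02  ]
tongs mid lower [ 0.5564 -0.1184  0.02  ]
tongs up [ 0.5428 -0.0009  0.02  ]
lip cornerL [ 0.484  -0.1973  0.068 ]
lip corner R [ 0.6319 -0.1788  0.068 ]
lip end L [ 0.4873 -0.2711  0.068 ]
lip end R [ 0.6411 -0.2532  0.068 ]
```

View pics/ov.png

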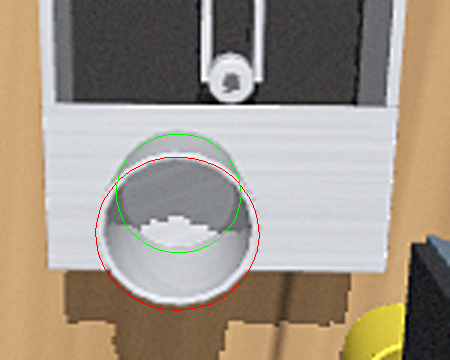

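```bash
python3 -c "
from h import *
go(.5435,-.229,.155,96.5);go(.5435,-.229,.105,96.5)"
```

```text
at [ 0.5403 -0.1919  0.2792] shift [-37.3  -0.6 124.2] turn [-0.0006 -0.0001 -0.0077]
at [ 0.5403 -0.1919  0.2792] shift [-37.3  -0.6 174.2] turn [-0.0006 -0.0001 -0.0077]
```

Call:
carry_out:
  commands:
    - [100,[-37,0,50],[0,0,-0.006]]
    - [100,[-37,0,100],[0,0,-0.006]]
    - [100,[-37,0,130],[0,0,-0.006]]
    - [100,[-37,0,155],[0,0,-0.006]]
    - [100,[-37,0,174],[0,0,-0.006]]
    - [60,[-37,0,174],[0,0,-0.006]]
    - [40,[-37,0,174],[0,0,-0.006]]
    - [40,[-37,0,174],[0,0,-0.006]]
  newtons: 20

```text
clock: 2.15
ee_pos: [0.5446, -0.2302, 0.107]
tool_rot: [179.9, 0.0, 96.3]
force: [0.4, -1.1, 0.5]
opening: 0.0743
grip_force: 0.0
```

Call:
carry_out:
  commands:
    - [40,[0,0,0],[0,0,0]]
    - [40,[0,0,0],[0,0,0]]
    - [40,[0,0,0],[0,0,0]]
    - [40,[0,0,-30],[0,0,0]]
    - [40,[0,0,-70],[0,0,0]]
    - [40,[0,0,-110],[0,0,0]]
    - [40,[0,0,-130],[0,0,0]]
    - [40,[0,0,-130],[0,0,0]]

```text
clock: 2.82
ee_pos: [0.5464, -0.2301, 0.2416]
tool_rot: [179.6, 0.3, 96.3]
force: [-0.2, -0.5, -0.4]
opening: 0.0595
grip_force: 20.0
```

```bash
python3 -c "
from h import *
go(.555,.19,.24,96.5)"
```

```text
at [ 0.5464 -0.2301  0.2416] shift [4.167e+02 5.470e+01 1.000e-01] turn [ 0.0072  0.0044 -0.0032]
```

Call:
carry_out:
  commands:
    - [40,[40,5,0],[0,0,0]]
    - [40,[80,10,0],[0,0,0]]
    - [40,[120,16,0],[0,0,0]]
    - [40,[160,21,0],[0,0,0]]
    - [40,[200,26,0],[0,0,0]]
    - [40,[240,31,0],[0,0,0]]
    - [40,[280,37,0],[0,0,0]]
    - [40,[320,42,0],[0,0,0]]

```text
clock: 3.48
ee_pos: [0.5502, 0.0955, 0.2355]
tool_rot: [180.0, 0.0, 96.3]
force: [0.9, -0.6, -0.5]
opening: 0.0595
grip_force: 20.0
```

Call:
carry_out:
  commands:
    - [40,[40,5,0],[0,0,0]]
    - [40,[75,10,0],[0,0,0]]
    - [40,[95,12,0],[0,0,0]]
    - [40,[97,13,0],[0,0,0]]
    - [40,[97,13,0],[0,0,0]]
    - [40,[97,13,0],[0,0,0]]

```text
clock: 3.98
ee_pos: [0.5528, 0.1909, 0.2353]
tool_rot: [-180.0, 0.0, 96.3]
force: [-0.1, -0.0, -1.3]
opening: 0.0598
grip_force: 20.0
```

```bash
cat > ov.py <<'E'
from h import *
def overlay(f,circs,box,S=1):
    p=pose(); im=save('wrist','raw_'+f)[:,:,::-1]; c=cam('wrist',p)
    x0,y0,x1,y1=box
    o=cv2.resize(im[y0:y1,x0:x1],None,fx=S,fy=S,interpolation=cv2.INTER_CUBIC)
    for x,y,z,r,col in circs:
        q=[(proj(c,(x+r*np.cos(a),y+r*np.sin(a),z))-(x0,y0)+.5)*S for a in np.linspace(0,6.3,60)]
        cv2.polylines(o,[np.int32(q)],0,col,1)
    cv2.imwrite('pics/'+f,o); print(p[0].round(4),Ro.from_matrix(p[1]).as_euler('xyz',degrees=True)); return c
E
python3 - <<'E'
from ov import *
overlay('w2.png',[(.561,.297,.045,.066,(0,0,255)),(.561,.297,.005,.041,(0,255,0))],(0,0,640,400))
E
```

```text
[0.5528 0.1909 0.2353] [-1.79978265e+02  1.33220653e-02  9.63228232e+01]
```

View pics/w2.png

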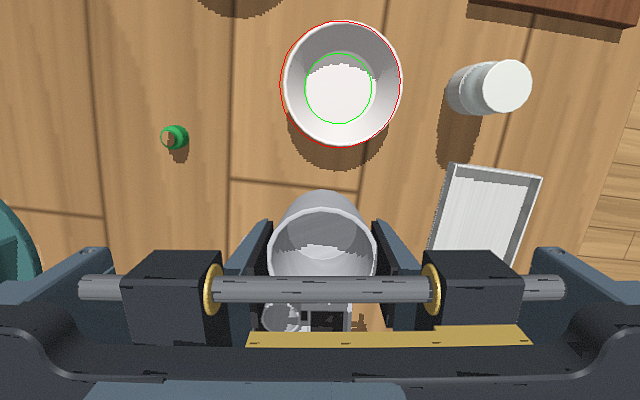

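```bash
python3 -c "
from h import *
go(.562,.296,.235,96.3);go(.562,.296,.045,96.3)"
```

```text
at [0.5529 0.1905 0.2353] shift [103.9  20.6   0.3] turn [-0.0003  0.0002 -0.0004]
at [0.5529 0.1905 0.2353] shift [103.9  20.7 190.3] turn [-0.0003  0.0002 -0.0004]
```

Call:
carry_out:
  commands:
    - [40,[40,10,0],[0,0,0]]
    - [40,[80,16,0],[0,0,0]]
    - [40,[104,20,10],[0,0,0]]
    - [40,[104,20,40],[0,0,0]]
    - [40,[104,20,80],[0,0,0]]
    - [40,[104,20,115],[0,0,0]]
    - [40,[104,20,145],[0,0,0]]
    - [40,[104,20,160],[0,0,0]]

```text
clock: 4.7
ee_pos: [0.56, 0.2948, 0.0719]
tool_rot: [-179.8, 0.1, 96.2]
force: [-0.9, -0.1, -1.8]
opening: 0.0595
grip_force: 20.0
```

Call:
carry_out:
  commands:
    - [40,[0,0,10],[0,0,0]]
    - [40,[0,0,18],[0,0,0]]
    - [40,[0,0,24],[0,0,0]]
    - [40,[0,0,28],[0,0,0]]
    - [40,[0,0,30],[0,0,0]]
    - [40,[0,0,30],[0,0,0]]
    - [40,[0,0,30],[0,0,0]]

```text
clock: 5.28
ee_pos: [0.5619, 0.2971, 0.0462]
tool_rot: [179.9, -0.0, 96.3]
force: [-0.3, 0.6, -0.4]
opening: 0.0596
grip_force: 20.0
```

Call:
carry_out:
  commands:
    - [40,[0,0,1.5],[0,0,0]]
    - [40,[0,0,1.5],[0,0,0]]
    - [70,[0,0,1.5],[0,0,0]]
    - [77,[0,0,1.5],[0,0,0]]
    - [77,[0,0,1.5],[0,0,0]]
    - [77,[0,0,1.5],[0,0,0]]
    - [77,[0,0,-20],[0,0,0]]
    - [77,[0,0,-50],[0,0,0]]

```text
clock: 5.95
ee_pos: [0.5599, 0.2961, 0.0938]
tool_rot: [-179.8, 0.1, 96.3]
force: [-0.3, -0.1, -0.3]
opening: 0.0702
grip_force: 0.0
```

Call:
carry_out:
  commands:
    - [77,[0,0,-40],[0,0,0]]
    - [77,[0,0,-80],[0,0,0]]
    - [77,[0,0,-120],[0,0,0]]
    - [100,[-40,0,-140],[0,0,0]]
    - [100,[-80,0,-140],[0,0,0]]
    - [100,[-100,0,-140],[0,0,0]]
    - [100,[-100,0,-140],[0,0,0]]

```text
clock: 6.53
ee_pos: [0.5728, 0.1943, 0.2362]
tool_rot: [180.0, 0.0, 96.2]
force: [-0.2, -0.7, 0.1]
opening: 0.0905
grip_force: 0.0
```

```bash
python3 - <<'E'
from ov import *
overlay('w3.png',[(.562,.296,.045,.066,(0,0,255)),(.562,.296,.055,.031,(0,255,0)),(.524,.055,.133,.021,(255,0,0))],(160,0,480,400),1.5)
E
```

```text
[0.5728 0.1943 0.2362] [1.79952899e+02 1.93461118e-02 9.61644319e+01]
```

View pics/w3.png

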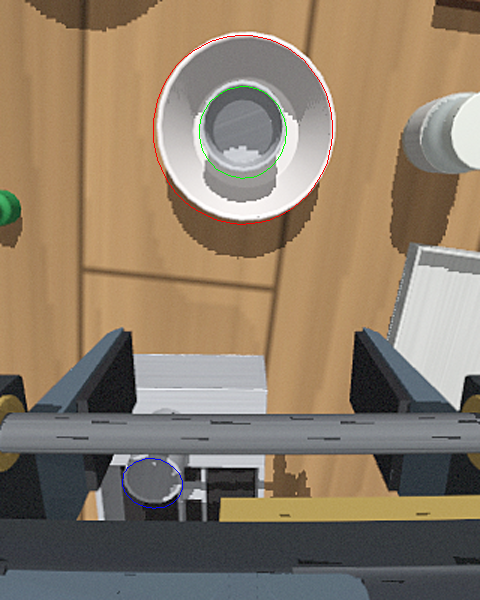

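The medium cup stands in the bowl at about (.562,.2995), and the small cup matches its prediction (blue circle).

```bash
python3 -c "
from h import *
go(.524,.055,.2,96.5);go(.524,.055,.131,96.5)"
```

```text
at [0.5727 0.1958 0.2359] shift [-134.8  -63.5   35.9] turn [ 0.0004 -0.     -0.0059]
at [0.5727 0.1958 0.2359] shift [-134.8  -63.5  104.9] turn [ 0.0004 -0.     -0.0059]
```

Call:
carry_out:
  commands:
    - [100,[-36,-17,0],[0,0,0]]
    - [100,[-72,-34,0],[0,0,0]]
    - [100,[-108,-51,10],[0,0,0]]
    - [100,[-134,-63,30],[0,0,0]]
    - [100,[-134,-63,60],[0,0,0]]
    - [100,[-134,-63,85],[0,0,0]]
    - [100,[-134,-63,100],[0,0,0]]
    - [100,[-134,-63,105],[0,0,0]]

```text
clock: 7.25
ee_pos: [0.5232, 0.0578, 0.1281]
tool_rot: [-179.8, -0.0, 96.3]
force: [-0.5, 0.1, 0.0]
opening: 0.0911
grip_force: 0.0
```

Call:
carry_out:
  commands:
    - [20,[0,0,0],[0,0,0]]
    - [20,[0,0,0],[0,0,0]]
    - [20,[0,0,0],[0,0,0]]
    - [20,[0,0,0],[0,0,0]]
    - [20,[0,0,0],[0,0,0]]
    - [20,[0,0,0],[0,0,0]]
    - [20,[0,0,0],[0,0,0]]
    - [20,[0,0,0],[0,0,0]]

```text
clock: 7.92
ee_pos: [0.5246, 0.0574, 0.1307]
tool_rot: [180.0, 0.0, 96.3]
force: [-1.1, -0.5, 0.5]
opening: 0.0406
grip_force: 4.8
```

Call:
carry_out:
  commands:
    - [20,[0,0,0],[0,0,0]]
    - [20,[0,0,0],[0,0,0]]
    - [20,[0,0,-30],[0,0,0]]
    - [20,[0,0,-65],[0,0,0]]
    - [20,[0,0,-100],[0,0,0]]
    - [20,[0,0,-110],[0,0,0]]
    - [20,[0,0,-110],[0,0,0]]
  newtons: 25

```text
clock: 8.5
ee_pos: [0.5261, 0.0575, 0.2435]
tool_rot: [179.7, 0.0, 96.3]
force: [-0.1, 0.4, -0.3]
opening: 0.0403
grip_force: 25.0
```

```bash
python3 -c "
from h import *
go(.562,.2985,.24,96.3)"
```

```text
at [0.5261 0.0575 0.2435] shift [235.6  62.1   3.7] turn [0.0051 0.0002 0.    ]
```

Call:
carry_out:
  commands:
    - [20,[36,9,0],[0,0,0]]
    - [20,[72,19,0],[0,0,0]]
    - [20,[108,28,0],[0,0,0]]
    - [20,[144,38,0],[0,0,0]]
    - [20,[180,47,0],[0,0,0]]
    - [20,[210,56,0],[0,0,0]]
    - [20,[230,61,0],[0,0,0]]
    - [20,[236,62,0],[0,0,0]]

```text
clock: 9.17
ee_pos: [0.5599, 0.3012, 0.2384]
tool_rot: [-179.9, 0.0, 96.4]
force: [-0.8, -0.2, -0.2]
opening: 0.0403
grip_force: 25.0
```

Call:
carry_out:
  commands:
    - [20,[0,0,30],[0,0,0]]
    - [20,[0,0,60],[0,0,0]]
    - [20,[0,0,75],[0,0,0]]
    - [20,[0,0,80],[0,0,0]]
    - [20,[0,0,80],[0,0,0]]
    - [20,[0,0,80],[0,0,0]]

```text
clock: 9.67
ee_pos: [0.5604, 0.2984, 0.1607]
tool_rot: [-180.0, 0.0, 96.3]
force: [0.4, -0.1, 0.8]
opening: 0.0401
grip_force: 25.0
```

```bash
python3 - <<'E'
from ov import *
s=status.state()['ee_pos']
overlay('w4.png',[(.562,.2995,.055,.031,(0,255,0)),(s[0],s[1],s[2]+.002,.021,(0,0,255))],(200,100,440,340),2.5)
print(s)
E
```

```text
[0.5604 0.2984 0.1607] [-1.79987826e+02  7.02171289e-03  9.62805737e+01]
[0.56041298 0.29838254 0.16067142]
```

View pics/w4.png

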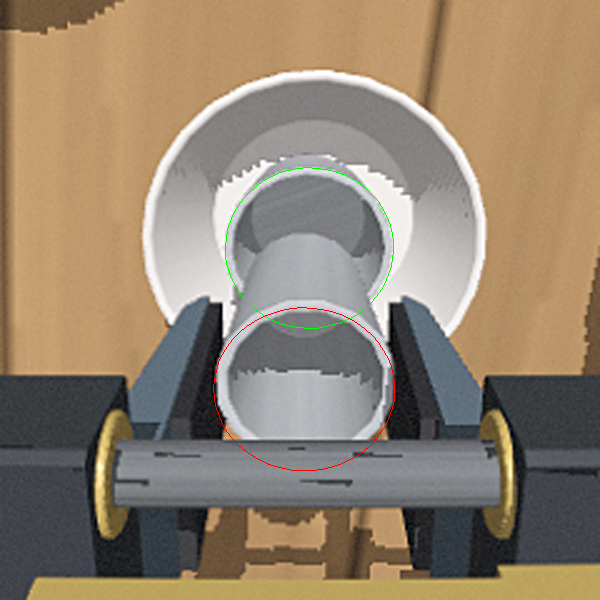

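The small cup is centred in the grip above the medium cup, so I'll lower it.

Call:
carry_out:
  commands:
    - [20,[1,1,25],[0,0,0]]
    - [20,[1,1,45],[0,0,0]]
    - [20,[1,1,60],[0,0,0]]
    - [20,[1,1,72],[0,0,0]]
    - [20,[1,1,80],[0,0,0]]
    - [20,[1,1,84],[0,0,0]]
    - [20,[1,1,85],[0,0,0]]
    - [20,[1,1,85],[0,0,0]]

```text
clock: 10.38
ee_pos: [0.5615, 0.3, 0.0759]
tool_rot: [180.0, -0.0, 96.3]
force: [0.1, 0.2, -1.2]
opening: 0.0399
grip_force: 25.0
```

Call:
carry_out:
  commands:
    - [20,[0,0,1],[0,0,0]]
    - [20,[0,0,1],[0,0,0]]
    - [20,[0,0,1],[0,0,0]]

```text
clock: 10.63
ee_pos: [0.5614, 0.3, 0.075]
tool_rot: [180.0, -0.0, 96.3]
force: [0.7, 0.0, 0.6]
opening: 0.0402
grip_force: 25.0
```

Call:
carry_out:
  commands:
    - [60,[0,0,1],[0,0,0]]
    - [60,[0,0,1],[0,0,0]]
    - [60,[0,0,1],[0,0,0]]
    - [60,[0,0,1],[0,0,0]]
    - [75,[0,0,-10],[0,0,0]]
    - [75,[0,0,-40],[0,0,0]]
    - [75,[0,0,-80],[0,0,0]]
    - [75,[0,0,-120],[0,0,0]]

```text
clock: 11.3
ee_pos: [0.5606, 0.2996, 0.1961]
tool_rot: [-179.9, 0.0, 96.3]
force: [0.5, -0.1, 0.3]
opening: 0.0685
grip_force: 0.0
```

Call:
carry_out:
  commands:
    - [75,[-40,0,-30],[0,0,0]]
    - [75,[-80,0,-50],[0,0,0]]
    - [75,[-110,0,-55],[0,0,0]]
    - [75,[-120,0,-55],[0,0,0]]
    - [75,[-120,0,-55],[0,0,0]]
    - [75,[-120,0,-55],[0,0,0]]

```text
clock: 11.8
ee_pos: [0.5743, 0.1804, 0.25]
tool_rot: [180.0, -0.0, 96.2]
force: [-0.6, -0.6, 0.4]
opening: 0.0689
grip_force: 0.0
```

```bash
python3 - <<'E'
from ov import *
overlay('w5.png',[(.562,.296,.045,.066,(0,0,255)),(.562,.2995,.055,.031,(0,255,0)),(.562,.2995,.074,.021,(255,0,0))],(160,0,480,200),2)
go(.540,-.084,.28,96.7)
E
```

```text
[0.5743 0.1804 0.25  ] [ 1.79977520e+02 -1.42738550e-02  9.62253934e+01]
at [0.5741 0.181  0.2495] shift [-259.7  -62.9  -30.5] turn [-0.0002 -0.0002 -0.0073]
```

View pics/w5.png

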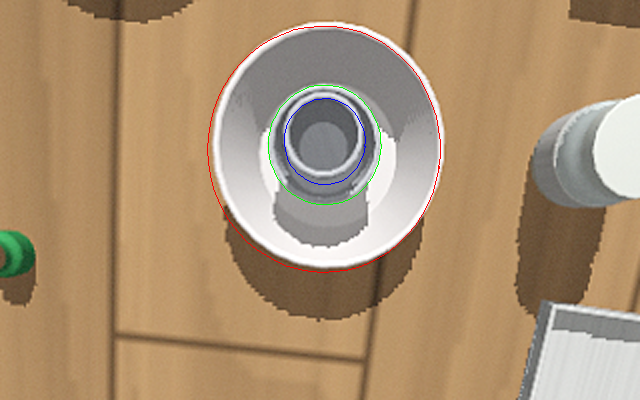

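Both cups are nested: the three rims are concentric and upright near (325,140). Next I'll look at the tongs in the well.

```bash
python3 -c "
from h import *
go(.548,-.165,.33,96.7)"
```

```text
at [0.5741 0.181  0.2495] shift [-341.1  -63.9  -80.5] turn [-0.0002 -0.0002 -0.0073]
```

Call:
carry_out:
  commands:
    - [75,[-38,-7,-9],[0,0,-0.007]]
    - [75,[-76,-14,-18],[0,0,-0.007]]
    - [75,[-114,-21,-27],[0,0,-0.007]]
    - [75,[-152,-28,-36],[0,0,-0.007]]
    - [75,[-190,-35,-45],[0,0,-0.007]]
    - [75,[-228,-42,-54],[0,0,-0.007]]
    - [75,[-266,-49,-63],[0,0,-0.007]]
    - [75,[-304,-57,-72],[0,0,-0.007]]

```text
clock: 12.52
ee_pos: [0.551, -0.1283, 0.3216]
tool_rot: [-180.0, -0.0, 96.8]
force: [0.5, -0.2, -0.1]
opening: 0.0686
grip_force: 0.0
```

Call:
carry_out:
  commands:
    - [75,[-30,-6,-6],[0,0,0]]
    - [75,[-37,-7,-8],[0,0,0]]
    - [75,[-37,-7,-8],[0,0,0]]
    - [75,[-37,-7,-8],[0,0,0]]
    - [75,[-37,-7,-8],[0,0,0]]

```text
clock: 12.93
ee_pos: [0.5485, -0.1637, 0.3288]
tool_rot: [-179.9, -0.0, 96.8]
force: [-0.2, 0.3, 0.7]
opening: 0.0684
grip_force: 0.0
```

```bash
python3 - <<'E'
from ov import *
import pickle
c=overlay('w6.png',[(.546,-.084,.068,.004,(0,0,255)),(.549,-.065,.02,.004,(0,255,0))],(230,0,430,200),3)
pickle.dump(c,open('c6','wb'))
E
```

```text
[ 0.5485 -0.1637  0.3288] [-1.79946771e+02 -4.27034685e-02  9.67846750e+01]
```

View pics/w6.png

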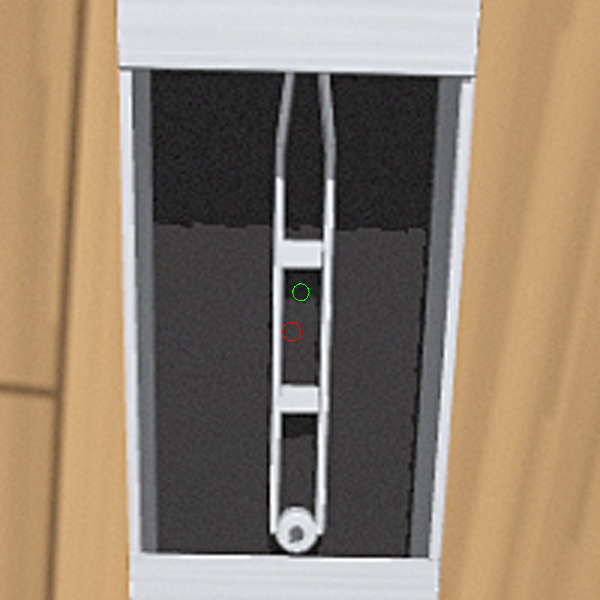

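Hinge ring at crop (296,530), arms start to taper at about row 138, lip edges at rows 72 and 555. This fixes where the tongs' middle is.

```bash
python3 - <<'E'
from h import *
import pickle
c=pickle.load(open('c6','rb'))
f=lambda u,v,z: ray(c,(230+u/3,v/3),z)
h=f(297,532,.026); k=f(305,138,.026); d=(k-h)[:2]; L=np.hypot(*d); u=d/L
print('len -115..65',L,'yaw',np.degrees(np.arctan2(u[1],u[0])))
for t in (115,): print('mid from hinge',h[:2]+u*.115,'from taper',k[:2]-u*.065)
print('brackets rel hinge', [(np.dot(f(*q,.026)[:2]-h[:2],u)-.115).round(4) for q in [(300,254),(299,399),(297,532)]])
a=f(297,72,.068);b=f(290,555,.068); 
print('lips',a,b,'len',np.hypot(*(a-b)[:2]),'mid',(a+b)/2)
for q in [(120,72),(473,75),(130,557),(440,557)]: print(f(*q,.068))
E
```

```text
len -115..65 0.18957385852225037 yaw 95.99517023376987
mid from hinge [ 0.55069503 -0.0708109 ] from taper [ 0.54969509 -0.0612894 ]
brackets rel hinge [np.float64(0.0228), np.float64(-0.0463), np.float64(-0.115)]
lips [0.53601141 0.02065401 0.068     ] [ 0.5586297  -0.18737973  0.068     ] len 0.20925970281120618 mid [ 0.54732055 -0.08336286  0.068     ]
[0.46215573 0.01215471 0.068     ]
[0.60963043 0.02861416 0.068     ]
[ 0.48217603 -0.19743646  0.068     ]
[ 0.63055837 -0.17981804  0.068     ]
```

```bash
python3 -c "
from h import *
go(.550,-.066,.12,96.2);go(.550,-.066,.021,96.2)"
```

```text
at [ 0.5485 -0.1638  0.3289] shift [ 96.8  13.2 208.9] turn [-0.0008 -0.0006  0.0105]
at [ 0.5485 -0.1638  0.3289] shift [ 96.7  13.3 307.9] turn [-0.0008 -0.0006  0.0105]
```

Call:
carry_out:
  commands:
    - [60,[18,3,36],[0,0,0.01]]
    - [60,[36,6,72],[0,0,0.01]]
    - [60,[54,8,108],[0,0,0.01]]
    - [60,[72,11,144],[0,0,0.01]]
    - [60,[90,13,180],[0,0,0.01]]
    - [60,[97,13,200],[0,0,0.01]]
    - [60,[97,13,209],[0,0,0.01]]
    - [60,[97,13,209],[0,0,0.01]]

```text
clock: 13.65
ee_pos: [0.549, -0.0663, 0.1187]
tool_rot: [-179.8, -0.1, 96.2]
force: [-0.5, 0.1, 0.5]
opening: 0.0548
grip_force: 0.0
```

Call:
carry_out:
  commands:
    - [60,[0,0,30],[0,0,0]]
    - [60,[0,0,60],[0,0,0]]
    - [60,[0,0,80],[0,0,0]]
    - [60,[0,0,92],[0,0,0]]
    - [60,[0,0,97],[0,0,0]]
    - [60,[0,0,99],[0,0,0]]
    - [60,[0,0,99],[0,0,0]]

```text
clock: 14.23
ee_pos: [0.5508, -0.0678, 0.0225]
tool_rot: [179.9, 0.0, 96.1]
force: [0.0, -0.0, -0.8]
opening: 0.0548
grip_force: 0.0
```

Call:
carry_out:
  commands:
    - [10,[0,0,1],[0,0,0]]
    - [10,[0,0,1],[0,0,0]]
    - [10,[0,0,1],[0,0,0]]
    - [10,[0,0,1],[0,0,0]]
    - [10,[0,0,1],[0,0,0]]
    - [10,[0,0,1],[0,0,0]]
    - [10,[0,0,1],[0,0,0]]
    - [10,[0,0,1],[0,0,0]]
  newtons: 45

```text
clock: 14.9
ee_pos: [0.5502, -0.0675, 0.021]
tool_rot: [180.0, 0.0, 96.1]
force: [-2.2, -0.3, 7.4]
opening: 0.0277
grip_force: 45.0
```

Call:
carry_out:
  commands:
    - [10,[0,0,0],[0,0,0]]
    - [10,[0,0,-3],[0,0,0]]
    - [10,[0,0,-6],[0,0,0]]
    - [10,[5,0,-8],[0,0,0]]
    - [10,[10,0,-8],[0,0,0]]
    - [10,[15,0,-8],[0,0,0]]
    - [10,[18,0,-8],[0,0,0]]
    - [10,[18,0,-8],[0,0,0]]

```text
clock: 15.57
ee_pos: [0.5478, -0.0488, 0.0284]
tool_rot: [-180.0, -0.0, 96.2]
force: [-0.0, -0.6, -1.2]
opening: 0.0277
grip_force: 45.0
```

```bash
python3 -c "
from h import *
s=status.state();print(s['force'],s['wrist_torque'],s['joint_pos']);go(.547,-.042,.080,96.1,20);go(.547,-.042,.080,96.1,-20)
P,R=pose()
for s in (1,-1): print(s,(R@Ro.from_euler('y',s*25,degrees=True).as_matrix())[:,0])"
```

```text
[-0.0098915  -0.58542375 -1.16440091] [ 0.05489479 -0.05814205  0.03136175] [-7.52370840e+00  2.69695087e+01  1.19418728e+02  2.95657423e-03
  3.36332625e+01 -1.36999438e+01]
at [ 0.5478 -0.0488  0.0284] shift [  6.9  -0.1 -51.6] turn [-0.0006  0.3489  0.0012]
at [ 0.5478 -0.0488  0.0284] shift [  6.9  -0.1 -51.6] turn [-1.000e-04 -3.492e-01  1.300e-03]
1 [-0.09731257  0.90101873  0.42272393]
-1 [-0.09762383  0.9010842  -0.42251254]
```

Call:
carry_out:
  commands:
    - [10,[0,0,-8],[0,-0.087,0]]
    - [10,[0,0,-19],[0,-0.175,0]]
    - [10,[0,0,-30],[0,-0.262,0]]
    - [10,[0,0,-41],[0,-0.349,0]]
    - [10,[0,0,-51],[0,-0.436,0]]
    - [10,[0,0,-51],[0,-0.436,0]]
    - [10,[0,0,-51],[0,-0.436,0]]
    - [10,[0,0,-51],[0,-0.436,0]]

```text
clock: 16.23
ee_pos: [0.5479, -0.0495, 0.079]
tool_rot: [-180.0, 24.8, 96.2]
force: [0.0, -0.8, -2.1]
opening: 0.0274
grip_force: 45.0
```

```bash
python3 -c "
from h import *
s=status.state();print(s['force'],s['wrist_torque'],s['joint_pos']);P,R=pose();u=R[:,0];n=R[:,2]
for t in(.13,-.13): print(P+u*t+n*.006)
print(R.T@[0,0,1])"
```

```text
[ 0.00789009 -0.81571504 -2.11756138] [ 0.42811569 -0.00120384 -0.05084751] [  3.57025679  23.37708501 120.72380754 -39.02122221  41.76618404
  28.31716511]
[0.53548303 0.06528615 0.01897618]
[ 0.56081645 -0.16933415  0.12811615]
[-4.19769097e-01 -7.60295111e-04 -9.07630612e-01]
```

One end is out and there are no contact forces, so I'll draw them out along the axis, then up.

Call:
carry_out:
  commands:
    - [10,[-13,0,0],[0,0,0]]
    - [10,[-27,0,0],[0,0,0]]
    - [10,[-41,0,0],[0,0,0]]
    - [10,[-54,0,0],[0,0,0]]
    - [10,[-66,0,0],[0,0,0]]
    - [10,[-66,0,0],[0,0,0]]
    - [10,[-66,0,0],[0,0,0]]

```text
clock: 16.82
ee_pos: [0.5544, -0.1101, 0.1075]
tool_rot: [180.0, 24.9, 96.0]
force: [0.3, 0.7, -1.9]
opening: 0.0276
grip_force: 45.0
```

Call:
carry_out:
  commands:
    - [10,[-8,0,-18],[0,0,0]]
    - [10,[-17,0,-36],[0,0,0]]
    - [10,[-25,0,-54],[0,0,0]]
    - [10,[-34,0,-72],[0,0,0]]
    - [10,[-42,0,-91],[0,0,0]]
    - [10,[-50,0,-109],[0,0,0]]
    - [10,[-55,0,-118],[0,0,0]]
    - [10,[-55,0,-118],[0,0,0]]

```text
clock: 17.48
ee_pos: [0.5554, -0.109, 0.2394]
tool_rot: [179.8, 25.0, 96.1]
force: [0.8, -0.1, -1.8]
opening: 0.0277
grip_force: 45.0
```

Call:
carry_out:
  commands:
    - [10,[0,0,0],[0,0.087,0]]
    - [10,[0,0,0],[0,0.175,0]]
    - [10,[0,0,0],[0,0.262,0]]
    - [10,[0,0,0],[0,0.349,0]]
    - [10,[0,0,0],[0,0.436,0]]
    - [10,[0,0,0],[0,0.436,0]]
    - [10,[0,0,0],[0,0.436,0]]
    - [10,[0,0,0],[0,0.436,0]]

```text
clock: 18.15
ee_pos: [0.5539, -0.1091, 0.2365]
tool_rot: [-179.9, 0.1, 96.1]
force: [-0.4, -0.0, -1.6]
opening: 0.0277
grip_force: 45.0
```

```bash
python3 -c "
from h import *
s=status.state();print(s['force'],s['wrist_torque'],s['ee_pos'],s['opening'],s['grip_force'])
im=save('wrist','w7.png');save('side','side1.png')"
```

```text
[-0.42703981 -0.01005476 -1.5556048 ] [ 0.03184611 -0.13508141 -0.0046708 ] [ 0.55389419 -0.10910366  0.23646395] 0.027706381774433506 44.99407947063446
```

```bash
python3 -c "
from bench import job
print(job.finish_job())"
```

```text
the job is handed in; nothing more can be done
None
```

I nested the cups in the bowl, drew the tongs out of the well diagonally, and handed the job in with them gripped level about 15 cm above the lips; the hand-in returned no verdict, and I checked the final hold only by force and gripper readings because my ten pictures were used up.

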